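# Wedge up the loading ramp and load the cartons

## Robot

A 6-joint arm with a two-finger parallel gripper is mounted at the origin on the work surface. World frame = base frame: x ahead of the robot, y to its left, z up, the work surface at z = 0. Lengths are in m, angles in rad, forces in N, time in s.
With the tool pointing down it reaches from about 0.275 to 0.75 m from the base axis. Payload 10.2 kg.
Tool frame: the origin (TCP) lies midway between the tips of the shut fingers; the grasp point (between the pads) lies 19 mm behind it (hold_point_z is the distance from the TCP to the grasp point, in m); z points along the fingers, y is the line along which they close (so a half turn about z gives the same grasp; the last joint's range is limited). The gripper opens to 88 mm and grips with 3 to 60 N. Pads are 18 mm wide; open, the fingers measure 123 mm over their backs; the gripper's body (75 mm by 187 mm) begins 45 mm behind the grasp point.
Start: joints at [0.911, 0.313, 1.498, -0, 1.331, -0.223], TCP at [0.222, 0.476, 0.239] pointing down, gripper open.
Joint ranges: [-2.94, 2.94], [-0.97, 2.17], [0.19, 2.56], [-1.23, 4.37], [0.02, 3.11], [-2.88, 2.88]. Speed limits (rad/s): [2.39, 2.39, 3.01, 3.14, 3.14, 3.14].

## Interface

Orientations are given as a 3x3 rotation matrix whose columns are the frame's x, y, z axes.
In Python, from plant import get_obs, capture, sign_off, hold_point_z gives the robot as it stands.
- The arm moves only by the tool send_rows, never from a script. Its argument "targets" is a list of rows, each a list of 7 numbers: the gripper's target within -1 to 1 (fully open at 1, half-way at 0, shut at -1), then the shift along the world's x, y, z in mm, then the turn, a rotation vector about the world's x, y, z in rad. In form: [[hand, tx, ty, tz, wx, wy, wz], ...]. A call has exactly 5 rows; each row shifts and turns the commanded pose from where the row before left it; what a row does not reach is not made up. A row lasts 1/10 s, in which the tool goes at most 50 mm and 8.59 degrees, less where a joint would pass 70% of its speed; a pose out of reach is approached as far as the arm can. A call with a gripper value outside its range is refused whole. The fingers move at their own pace and stop on an object; the grip force is fixed at half the most. Time passes only in rows, so rows that do not move let the fingers close, or fill a call up. It gives the time, the measured TCP pose, the force, the opening and the grip force at its end, in the units of the state.
- get_obs(): the state, without advancing time (a new reading comes with each control period).
- capture(name): name is "side" or "top"; returns a dict with "frame" (400x640x3 uint8, red, green, blue), "fx", "fy", "cx", "cy" (pixels), "rvec" (rotation vector, rad) and "tvec" (3), from world to camera coordinates, as OpenCV has them. Camera axes: x right, y down, z forward; pixel columns grow to the right and rows downward; lengths in m; the calibration is good to about 2 mm. A picture is of the moment at which its call begins. There is no depth.
- sign_off(): hands the job in; it is judged then, once.
The state is a dict: "time_s": time; "joint_positions": joint angles; "joint_vel": joint speeds; "tau": joint torques, N m; "position": TCP position; "orientation": TCP orientation; "contact_force": force on the tool from outside, world axes, zero at the start; "moment": the same for the moment, N m; "gripper_width": opening from 0.0 (shut) to 1.0 (fully open); "grip_force": force on a finger pad.
Only numpy, scipy, OpenCV 4.12 (cv2) and the standard library are available. Lean on these libraries where they do the work, as an engineer would, in place of code of your own. Each camera call takes 0.05 s, during which the arm holds its last target. There are 200 camera calls.

## Task

The loading ramp on the packing bench sags on its hinge. First, while it is still empty, push the black rubber wedge thin end first along the bench under the lifting lug on either side of the ramp until it jams tight with the board raised hard against its upper catches, and let go of it. Then load every carton lying on the bench: one to a lane, lengthwise, pushed up the ramp under the keeper bar and left resting against the top stop, with the wedge still tight; leave everything else on the bench where it is.

Things in the scene. Friction and masses are not known exactly. Their poses are not given: they have to be found in the camera images.
- ramp: the hinged ramp board; origin in the middle of its middle lane, on the upper face, 165 mm short of the stop. Four aluminium rails, 10 mm wide and 12 mm high, run up the board at y = -126, -42, 42, 126 mm, leaving three straight lanes 74 mm wide centred at y = -84, 0 and 84 mm; axes as for ramp_stop
- keeper (a point): middle of the underside of the grey keeper bar (12 mm wide, 8 mm thick) that crosses over all the lanes 30 mm before the stop, 76 mm above the upper face; same axes. A carton reaches the stop only by sliding under it. Just behind the stop the dark steel stand has two posts, 83 mm tall, at y = +-142 mm; otherwise the space under the board is open
- ramp_stop (a point): middle of the foot of the top stop's face (40 mm high, right across the lanes), on the board's upper face. Axes: x up the slope, away from the robot, y left across the lanes, z out of the face. The pale laminate board (270 mm wide, 12 mm thick) runs from here 335 mm back to its hinge, 20 mm above the bench. Height of this point: 37 mm sagging (slope 0.05 rad), 53 mm hard against the catches (0.10 rad)
- lug_left (a point): middle of the lower outer edge of the left steel lifting lug, a plate 40 mm long (along the slope), 10 mm thick, 20 mm proud of the board's left side, 85 mm short of the stop; its axes are those of the board, outward is +y. Its underside is about 18.5 mm above the bench when the ramp sags, 31 mm when raised (and level then). The board drops unless held up; lifting it takes about 7 N here, so driving the wedge in takes 10 to 20 N
- lug_right (a point): the same on the right side; outward is -y
- wedge: the wedge itself; its origin is the centre of its underside
- wedge_mid (a point): centre of the black rubber wedge, half-way up (25 mm above its underside). 160 mm long, 45 mm wide; thickness grows evenly from 4 mm at the thin end (its own -x) to 50 mm at the thick end (+x); z is up. 0.2 kg. Under a raised lug it goes in until about 94 mm of its length are past the lug's outer edge, leaving about 66 mm outside
- carton0_mid (a point): centre of a taped brown cardboard carton, closed and rigid, 130 mm long (its x axis), 62 mm wide and 62 mm high, about 0.3 kg; may be absent (None)
- carton0: the same carton; origin at the centre of its underside
- carton1_mid (a point): centre of a taped brown cardboard carton, closed and rigid, 130 mm long (its x axis), 62 mm wide and 62 mm high, about 0.3 kg; may be absent (None)
- carton1: the same carton; origin at the centre of its underside
- carton2_mid (a point): centre of a taped brown cardboard carton, closed and rigid, 130 mm long (its x axis), 62 mm wide and 62 mm high, about 0.3 kg; may be absent (None)
- carton2: the same carton; origin at the centre of its underside
- tape_roll: bystander: roll of brown tape lying flat, 96 mm across, 48 mm high; origin under its centre
- strip: bystander: flat wooden packing strip 150 x 40 x 12 mm, not a wedge; origin under its centre
- spray_can: bystander: grey spray can, 60 mm across, 170 mm tall; origin under its centre
- jar: bystander: clear jar, 72 mm across, 90 mm tall; origin under its centre
- mug: bystander: white mug, 80 mm across, 90 mm tall; origin under its centre
Things that resemble listed ones, but are neither listed nor needed, are in the scene too. What is shaped like the wedge but yellow is not meant.

How it is judged:
By the outcome, as a careful person would: the job done as asked, in the order asked, and still so for the second after the job is handed in, with the robot touching nothing.
Of carton0, carton1, carton2 only 2 to 3 are there at a start; the rules pass over those that are not, and their reading is None.
At some moment in a run one of carton0, carton1, carton2 may be knocked a few centimetres aside while the robot is not near it.
Once in a run the grip may slacken for a moment while it holds something.
It also fails if it takes over 210 s, if anything falls off the work surface, if the arm or the gripper's body presses on something with over 40 N, if the wrist force passes 120 N, or if a joint passes its speed limit or range.

## Working session

There is one attempt and no reset: what is moved stays moved. The work goes in short steps, Python scripts to look and compute and a tool call to move; the robot and the scene stay as the last step left them, time stands still between calls to the robot, and variables do not carry over. Pictures are saved under pics/ and viewed, at most 14 in all, crops included, and the job is handed in when it is done.

Besides the shell and the picture viewer there is one more tool, called after "Call:" as name([rows], argument=value, ...), one row to a line, values as JSON. send_rows: Moves the arm, as the interface text tells. Its arguments: {"type":"object","properties":{"targets":{"type":"array","items":{"type":"array","items":{"type":"number"}}}},"required":["targets"]}

```bash
ls; mkdir -p pics
cat > h.py <<'E'
import numpy as np, cv2
from plant import get_obs, capture, sign_off, hold_point_z
def save(c,name): cv2.imwrite(f'pics/{name}.png', cv2.cvtColor(c['frame'],cv2.COLOR_RGB2BGR))
def ray(c,uv,z):
    R=cv2.Rodrigues(np.array(c['rvec'],float))[0]; t=np.array(c['tvec'],float).ravel()
    o=-R.T@t; d=R.T@np.array([(uv[0]-c['cx'])/c['fx'],(uv[1]-c['cy'])/c['fy'],1.])
    return o+d*(z-o[2])/d[2]
def proj(c,P):
    K=np.array([[c['fx'],0,c['cx']],[0,c['fy'],c['cy']],[0,0,1.]])
    return cv2.projectPoints(np.array(P,float).reshape(-1,3),np.array(c['rvec'],float),np.array(c['tvec'],float),K,None)[0].reshape(-1,2)
E
python3 - <<'E'
from h import *
import pickle
for n in ('top','side'):
    c=capture(n); save(c,n+'0'); pickle.dump(c,open(n+'0.pkl','wb'))
    R=cv2.Rodrigues(np.array(c['rvec'],float))[0]; print(n,-R.T@np.array(c['tvec']).ravel(),c['fx'],R[2])
print(hold_point_z,get_obs())
E
```

```text
pics
top [0.10033108 0.01040778 1.71720114] 500.8773371032963 [ 0.22450427 -0.01591348 -0.97434316]
side [-0.3908852   1.22457092  1.14294845] 497.8414844141491 [ 0.45860102 -0.67493    -0.57806107]
0.0187 {'time_s': 0.1, 'joint_positions': array([ 9.10592142e-01,  3.13370133e-01,  1.49831981e+00,  3.56604451e-06,
        1.33100684e+00, -2.23436824e-01]), 'joint_vel': array([-0.00102448, -0.0008163 , -0.00347202,  0.00156098,  0.00031085,
       -0.00071386]), 'tau': array([ 3.65156564e-03, -4.02816832e+01, -2.52647620e+01,  6.95822574e-02,
        3.42209078e-02, -9.12337691e-05]), 'position': array([0.22197824, 0.47553325, 0.23824608]), 'orientation': array([[-9.06123399e-01,  4.23012912e-01, -6.79875018e-04],
       [ 4.23013386e-01,  9.06123015e-01, -8.69991619e-04],
       [ 2.48032712e-04, -1.07591600e-03, -9.99999390e-01]]), 'contact_force': array([ 0.924748  , -0.63857175, -0.2152177 ]), 'moment': array([ 0.03543442, -0.00500074,  0.02199935]), 'grip_force': 0.0, 'gripper_width': 0.9999005972923262}
```

View pics/top0.png

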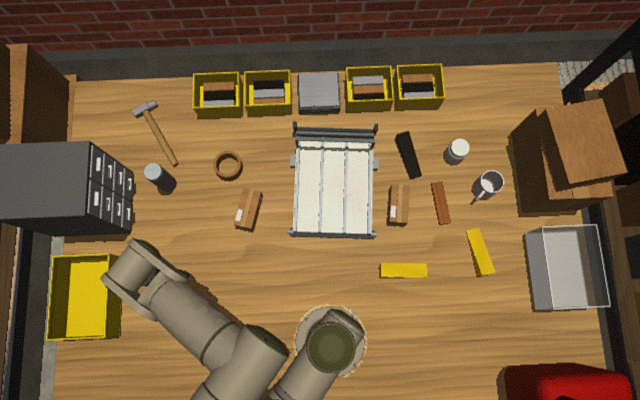

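View pics/side0.png

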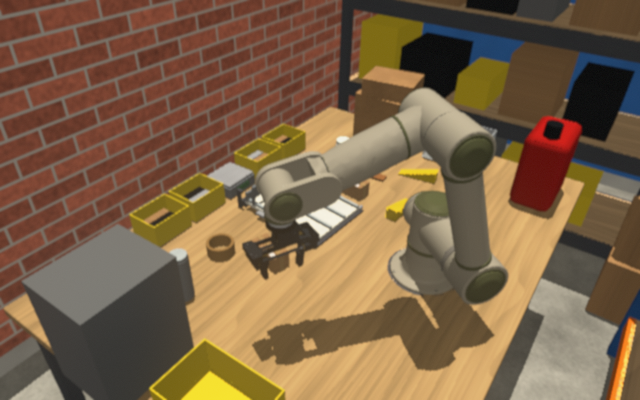

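Top view: ramp at about (333,190), black wedge (408,155), cartons at (248,210) and (398,205), right lug near (376,163), left lug near (292,162). The arm hides part of the lower left.

Run:
```python
from h import *
import pickle
c=pickle.load(open('top0.pkl','rb'))
f=cv2.cvtColor(c['frame'],cv2.COLOR_RGB2BGR)
cv2.imwrite('pics/crop1.png',cv2.resize(f[110:260,225:425],None,fx=4,fy=4,interpolation=cv2.INTER_CUBIC))
```

```text
(no output)
```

View pics/crop1.png

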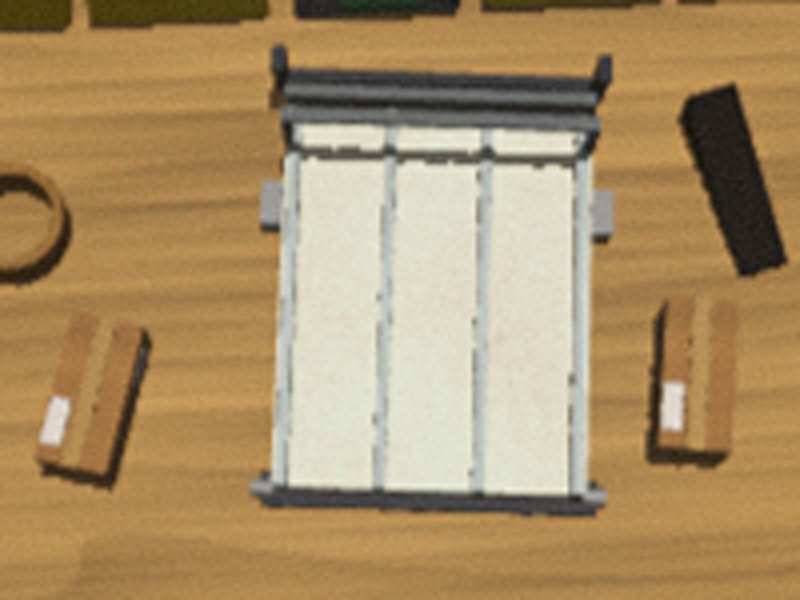

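Run:
```python
from h import *
import pickle
c=pickle.load(open('top0.pkl','rb'))
P=lambda u,v,z:np.round(ray(c,(225+u/4-.375,110+v/4-.375),z)*1000,0)[:2]
for n,u,v,z in [('board nearL',274,488,.022),('board nearR',588,495,.022),('lugL outfar',260,181,.0285),('lugL outnear',260,229,.0285),('lugR outfar',612,190,.0285),('lugR outnear',612,240,.0285),
 ('stopL',290,108,.077),('stopR',600,118,.077)]: print(n,P(u,v,z))
for n,q in [('cL',[(80,316),(146,328),(106,475),(40,458)]),('cR',[(668,300),(740,303),(728,453),(658,448)])]: print(n,[P(u,v,.062) for u,v in q])
f=c['frame'].astype(int)
m=(f.max(2)<60).astype(np.uint8); m[:, :395]=0; m[:,425:]=0; m[:125]=0; m[185:]=0
k=max(cv2.findContours(m,0,1)[0],key=cv2.contourArea); r=cv2.minAreaRect(k); b=cv2.boxPoints(r); print('wedge',r,[np.round(ray(c,p,.0)*1000)[:2] for p in b],[np.round(ray(c,p,.05)*1000)[:2] for p in b])
w=np.clip(c['frame'][125:185,390:430].astype(float)*5,0,255).astype(np.uint8)
cv2.imwrite('pics/w.png',cv2.cvtColor(cv2.resize(w,None,fx=8,fy=8,interpolation=2),cv2.COLOR_RGB2BGR))
```

```text
board nearL [368. 107.]
board nearR [ 349. -160.]
lugL outfar [640. 110.]
lugL outnear [596. 111.]
lugR outfar [ 618. -199.]
lugR outnear [ 572. -196.]
stopL [690.  79.]
stopR [ 668. -187.]
cL [array([517., 265.]), array([504., 209.]), array([379., 244.]), array([396., 299.])]
cR [array([ 508., -236.]), array([ 502., -297.]), array([ 373., -276.]), array([ 380., -218.])]
wedge ((407.9000244140625, 155.1999969482422), (46.485477447509766, 14.862703323364258), 71.56504821777344) [array([ 705., -266.]), array([ 721., -318.]), array([ 553., -357.]), array([ 538., -305.])] [array([ 688., -258.]), array([ 703., -309.]), array([ 540., -346.]), array([ 526., -296.])]
```

View pics/w.png

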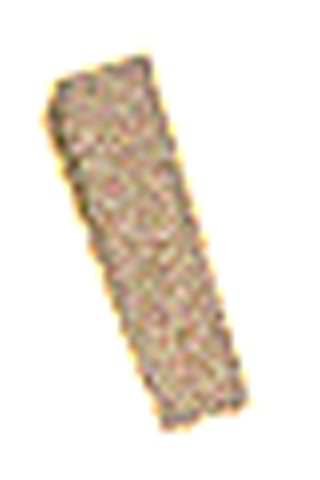

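The crop shows the wedge's thick end is the far one: its side face widens toward (50,110).

Run:
```python
from h import *
import pickle
c=pickle.load(open('top0.pkl','rb'))
P=lambda u,v,z:ray(c,(390+u/8-.44,125+v/8-.44),z)*1000
q=[P(54,84,.05),P(149,56,.05),P(246,404,.004),P(165,429,.004)]
print(np.round(q,0))
far=(q[0]+q[1])/2; near=(q[2]+q[3])/2; d=(far-near)[:2]; L=np.hypot(*d); print('L',L,'head',np.degrees(np.arctan2(d[1],d[0])))
for s in (125,135,140): print(s,near[:2]+d/L*s, np.hypot(*(near[:2]+d/L*s)))
# jar, mug, strip colors approx
for n,u,v,z in [('jar top',458,147,.09),('mug',490,182,.09),('strip',441,203,.012),('yw1',404,270,.03),('yw2',481,252,.03)]: print(n,np.round(ray(c,(u,v),z)*1000))
```

```text
[[ 689. -268.   50.]
 [ 700. -311.   50.]
 [ 552. -349.    4.]
 [ 542. -312.    4.]]
L 153.0550289185029 head 15.59450930568453
125 [ 667.50486116 -296.86369697] 730.541439107781
135 [ 677.13674449 -294.17542179] 738.2772849841788
140 [ 681.95268616 -292.83128419] 742.1654984965157
jar top [ 622. -468.   90.]
mug [ 494. -563.   90.]
strip [ 446. -410.   12.]
yw1 [ 220. -260.   30.]
yw2 [ 268. -524.   30.]
```

Call:
send_rows([
  [1, 48, -45, 0, 0, 0, 0.14],
  [1, 48, -45, 0, 0, 0, 0.14],
  [1, 45, -45, 0, 0, 0, 0.14],
  [1, 45, -45, 0, 0, 0, 0.14],
  [1, 40, -45, 0, 0, 0, 0.14],
])

```text
time_s: 0.6
position: [0.3855, 0.3137, 0.2385]
orientation: [[-0.978, -0.207, -0.0], [-0.207, 0.978, -0.0], [0.0, -0.0, -1.0]]
contact_force: [0.2, 0.6, 0.5]
gripper_width: 0.998
grip_force: 0.0
```

Call:
send_rows([
  [1, 20, -48, 0, 0, 0, 0],
  [1, 20, -48, 0, 0, 0, 0],
  [1, 20, -48, 0, 0, 0, 0],
  [1, 20, -48, 0, 0, 0, 0],
  [1, 20, -48, 0, 0, 0, 0],
])

```text
time_s: 1.1
position: [0.4809, 0.0823, 0.2386]
orientation: [[-0.98, -0.201, -0.0], [-0.201, 0.98, 0.0], [0.0, 0.0, -1.0]]
contact_force: [1.6, 0.7, -0.5]
gripper_width: 1.002
grip_force: 0.0
```

Call:
send_rows([
  [1, 20, -48, 0, 0, 0, 0],
  [1, 20, -48, 0, 0, 0, 0],
  [1, 20, -48, 0, 0, 0, 0],
  [1, 20, -48, 0, 0, 0, 0],
  [1, 20, -48, 0, 0, 0, 0],
])

```text
time_s: 1.6
position: [0.5771, -0.1484, 0.2384]
orientation: [[-0.98, -0.201, -0.001], [-0.201, 0.98, 0.0], [0.0, 0.0, -1.0]]
contact_force: [1.2, 0.8, -0.8]
gripper_width: 1.0
grip_force: 0.0
```

Call:
send_rows([
  [1, 24, -38, 0, 0, 0, 0.07],
  [1, 24, -38, 0, 0, 0, 0],
  [1, 25, -38, -10, 0, 0, 0],
  [1, 25, -33, -40, 0, 0, 0],
  [1, 0, 0, -40, 0, 0, 0],
])

```text
time_s: 2.1
position: [0.6726, -0.293, 0.1513]
orientation: [[-0.964, -0.266, 0.001], [-0.266, 0.964, -0.001], [-0.001, -0.002, -1.0]]
contact_force: [-0.0, -0.5, -1.5]
gripper_width: 0.998
grip_force: 0.0
```

Run:
```python
from h import *
import pickle
for n in ('top','side'):
    c=capture(n); save(c,n+'1'); pickle.dump(c,open(n+'1.pkl','wb'))
o=get_obs(); print(o['position'],o['joint_positions'])
```

```text
[ 0.66942705 -0.28840747  0.14634773] [-5.67064632e-01  8.64828707e-01  8.40192190e-01  8.96665708e-05
  1.44920667e+00 -2.40963376e+00]
```

View pics/side1.png

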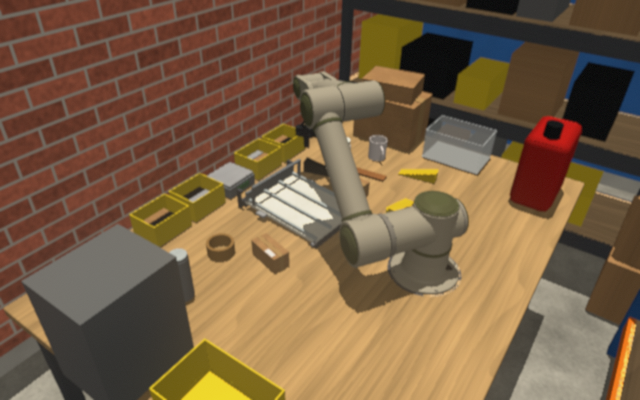

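View pics/top1.png

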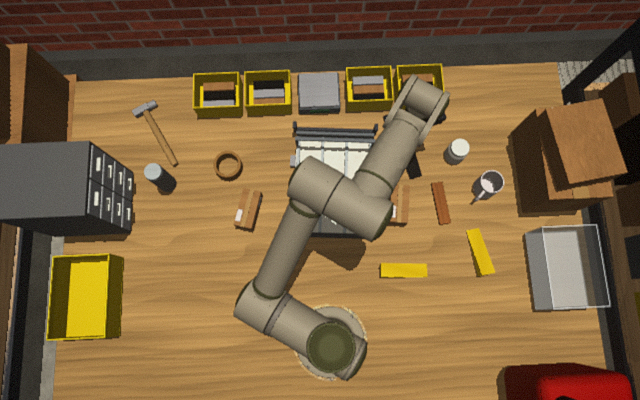

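Only two cartons are present: (248,210) and (398,205). The lower left is empty. Next I descend on the wedge.

Call:
send_rows([
  [1, 0, 0, -20, 0, 0, 0],
  [1, 0, 0, -20, 0, 0, 0],
  [1, 0, 0, -20, 0, 0, 0],
  [1, 0, 0, 0, 0, 0, 0],
  [1, 0, 0, 0, 0, 0, 0],
])

```text
time_s: 2.7
position: [0.672, -0.2889, 0.0964]
orientation: [[-0.963, -0.27, 0.002], [-0.27, 0.963, -0.001], [-0.001, -0.002, -1.0]]
contact_force: [-1.0, 0.3, 1.4]
gripper_width: 1.007
grip_force: 0.0
```

Run:
```python
from h import *
for i in range(3):
  o=get_obs(); print(o['position'],o['contact_force'])
  c=capture('top')
```

```text
[ 0.67203396 -0.28891201  0.09639831] [-0.9759696   0.31173552  1.4315679 ]
[ 0.67222628 -0.28915656  0.09674372] [-0.19796392 -0.94417579 -0.75685868]
[ 0.67220149 -0.28925069  0.09664428] [ 0.22315043 -0.25162266  0.63528314]
```

Call:
send_rows([
  [1, 3, -6, -25, 0, 0, 0],
  [1, 0, 0, -25, 0, 0, 0],
  [1, 0, 0, -20, 0, 0, 0],
  [1, 0, 0, -14, 0, 0, 0],
  [1, 0, 0, 0, 0, 0, 0],
])

```text
time_s: 3.35
position: [0.674, -0.2947, 0.0087]
orientation: [[-0.963, -0.269, -0.002], [-0.269, 0.963, 0.001], [0.002, 0.002, -1.0]]
contact_force: [-0.1, 0.5, -0.7]
gripper_width: 1.001
grip_force: 0.0
```

Call:
send_rows([
  [-1, 0, 0, 0, 0, 0, 0],
  [-1, 0, 0, 0, 0, 0, 0],
  [-1, 0, 0, 0, 0, 0, 0],
  [-1, 0, 0, 0, 0, 0, 0],
  [-1, 0, 0, 0, 0, 0, 0],
])

```text
time_s: 3.85
position: [0.6746, -0.2951, 0.0104]
orientation: [[-0.963, -0.269, 0.0], [-0.269, 0.963, -0.0], [-0.0, -0.0, -1.0]]
contact_force: [-0.4, 0.4, 0.0]
gripper_width: 0.571
grip_force: 0.0
```

Call:
send_rows([
  [-1, 0, 0, 0, 0, 0, 0],
  [-1, 0, 0, 0, 0, 0, 0],
  [-1, 0, 0, 0, 0, 0, 0],
  [-1, 0, 0, 0, 0, 0, 0],
  [-1, 0, 0, 0, 0, 0, 0],
])

```text
time_s: 4.35
position: [0.6746, -0.2951, 0.0102]
orientation: [[-0.963, -0.269, 0.0], [-0.269, 0.963, -0.0], [-0.0, -0.0, -1.0]]
contact_force: [-0.6, 1.1, 2.4]
gripper_width: 0.508
grip_force: 30.0
```

Call:
send_rows([
  [-1, 0, 0, 6, 0, 0, 0],
  [-1, -5, -9, 0, 0, 0, -0.128],
  [-1, -5, -9, 0, 0, 0, -0.128],
  [-1, -5, -9, 0, 0, 0, -0.128],
  [-1, -5, -8, 0, 0, 0, -0.128],
])

```text
time_s: 4.85
position: [0.6541, -0.3303, 0.0156]
orientation: [[-0.97, 0.242, -0.001], [0.242, 0.97, 0.0], [0.001, 0.0, -1.0]]
contact_force: [-1.4, -0.7, -2.2]
gripper_width: 0.51
grip_force: 30.0
```

Call:
send_rows([
  [-1, -3, -4, 0, 0, 0, -0.128],
  [-1, -3, -4, 0, 0, 0, -0.128],
  [-1, -3, -4, 0, 0, 0, -0.128],
  [-1, -3, -4, 0, 0, 0, -0.128],
  [-1, -3, -4, 0, 0, 0, -0.128],
])

```text
time_s: 5.35
position: [0.6392, -0.3501, 0.0157]
orientation: [[-0.634, 0.774, -0.001], [0.774, 0.634, 0.0], [0.001, -0.0, -1.0]]
contact_force: [0.2, -0.3, -2.3]
gripper_width: 0.506
grip_force: 30.0
```

Call:
send_rows([
  [-1, -5, 0, 0, 0, 0, -0.128],
  [-1, -5, 0, 0, 0, 0, -0.128],
  [-1, -5, 0, 0, 0, 0, -0.128],
  [-1, -5, 0, 0, 0, 0, -0.128],
  [-1, -5, 0, 0, 0, 0, -0.128],
])

```text
time_s: 5.85
position: [0.6141, -0.35, 0.0157]
orientation: [[-0.046, 0.999, -0.001], [0.999, 0.046, 0.0], [0.0, -0.001, -1.0]]
contact_force: [-0.3, -0.3, -2.0]
gripper_width: 0.51
grip_force: 30.0
```

Run:
```python
from h import *
import pickle
c=capture('top'); pickle.dump(c,open('top2.pkl','wb'))
f=cv2.cvtColor(c['frame'],cv2.COLOR_RGB2BGR)
a=cv2.resize(f[110:220,350:450],None,fx=4,fy=4,interpolation=2)
s=capture('side'); g=cv2.cvtColor(s['frame'],cv2.COLOR_RGB2BGR)
b=cv2.resize(g[130:240,240:340],None,fx=4,fy=4,interpolation=2)
cv2.imwrite('pics/ab2.png',np.hstack([a,b]))
o=get_obs(); print(o['position'],o['orientation'],o['contact_force'],o['gripper_width'],o['joint_positions'])
```

```text
[ 0.61396683 -0.35006731  0.01579615] [[-5.00091380e-02  9.98748424e-01 -8.19641345e-04]
 [ 9.98748617e-01  5.00095529e-02  4.93692176e-04]
 [ 5.34064179e-04 -7.93926540e-04 -9.99999542e-01]] [-0.24637238 -0.3433103  -2.49630571] 0.5090055397904795 [-6.83457959e-01  9.29600313e-01  1.06831220e+00 -1.48019118e-04
  1.14462744e+00 -7.33426932e-01]
```

View pics/ab2.png

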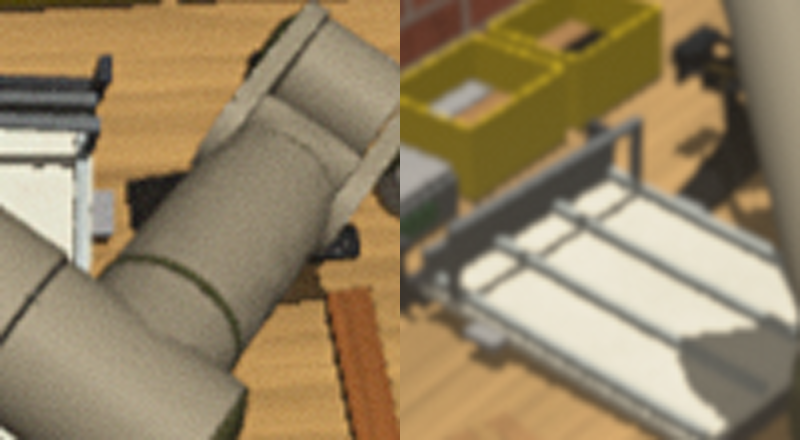

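Call:
send_rows([
  [-1, -10, 0, 0, 0, 0, -0.06],
  [-1, -10, 3, 0, 0, 0, -0.061],
  [-1, -9, 4, -2, 0, 0, 0],
  [-1, 0, 0, -2, 0, 0, 0],
  [-1, 0, 0, -2, 0, 0, 0],
])

```text
time_s: 6.45
position: [0.5859, -0.3432, 0.0101]
orientation: [[0.067, 0.998, 0.0], [0.998, -0.067, -0.0], [-0.0, 0.0, -1.0]]
contact_force: [-7.9, 4.9, 24.9]
gripper_width: 0.507
grip_force: 30.0
```

Run:
```python
from h import *
c=capture('top')
f=c['frame'].astype(int); m=(f.max(2)<45).astype(np.uint8); m[:, :378]=0; m[:,405:]=0; m[:145]=0; m[185:]=0
n,l,s,ce=cv2.connectedComponentsWithStats(m)
for i in range(1,n):
    if s[i][4]>20: print(s[i],np.round(ray(c,(s[i][0]-.5,ce[i][1]),.005)*1000))
f=cv2.cvtColor(c['frame'],cv2.COLOR_RGB2BGR)
cv2.imwrite('pics/a3.png',cv2.resize(f[130:200,355:425],None,fx=6,fy=6,interpolation=2))
o=get_obs(); print(o['position'],o['orientation'][:,1],o['contact_force'])
```

```text
[381 159  15  12 107] [ 600. -211.    5.]
[ 0.58595872 -0.34320643  0.01020506] [ 9.97712097e-01 -6.76059199e-02  1.05683541e-04] [-0.60715729  0.28545438 -1.19507176]
```

View pics/a3.png

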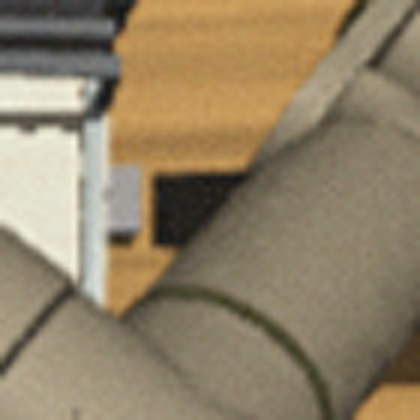

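Call:
send_rows([
  [-1, 0.7, 10, 0, 0, 0, 0],
  [-1, 0.7, 10, 0, 0, 0, 0],
  [-1, 0.7, 10, 0, 0, 0, 0],
  [-1, 0.7, 10, 0, 0, 0, 0],
  [-1, 0.7, 10, 0, 0, 0, 0],
])

```text
time_s: 7.0
position: [0.5892, -0.2921, 0.0102]
orientation: [[0.069, 0.998, 0.0], [0.998, -0.069, -0.0], [-0.0, 0.0, -1.0]]
contact_force: [-0.3, -1.8, 1.0]
gripper_width: 0.505
grip_force: 30.0
```

Call:
send_rows([
  [-1, 0.3, 4, 0, 0, 0, 0],
  [-1, 0.3, 4, 0, 0, 0, 0],
  [-1, 0.3, 4, 0, 0, 0, 0],
  [-1, 0.3, 4, 0, 0, 0, 0],
  [-1, 0.3, 4, 0, 0, 0, 0],
])

```text
time_s: 7.5
position: [0.5904, -0.2749, 0.0102]
orientation: [[0.07, 0.998, 0.001], [0.998, -0.07, -0.003], [-0.003, 0.001, -1.0]]
contact_force: [-1.0, -10.6, -1.1]
gripper_width: 0.505
grip_force: 30.0
```

Call:
send_rows([
  [-1, 0.3, 4, 0, 0, 0, 0],
  [-1, 0.3, 4, 0, 0, 0, 0],
  [-1, 0.3, 4, 0, 0, 0, 0],
  [-1, 0.3, 4, 0, 0, 0, 0],
  [-1, 0, 0, 0, 0, 0, 0],
])

```text
time_s: 8.0
position: [0.5917, -0.2581, 0.0102]
orientation: [[0.07, 0.998, 0.001], [0.998, -0.07, -0.002], [-0.002, 0.001, -1.0]]
contact_force: [-0.4, -6.4, -0.4]
gripper_width: 0.506
grip_force: 30.0
```

Call:
send_rows([
  [-1, 0.3, 4, 0, 0, 0, 0],
  [-1, 0.3, 4, 0, 0, 0, 0],
  [-1, 0.2, 3, 0, 0, 0, 0],
  [-1, 0.2, 3, 0, 0, 0, 0],
  [-1, 0, 0, 0, 0, 0, 0],
])

```text
time_s: 8.5
position: [0.5927, -0.2438, 0.0102]
orientation: [[0.07, 0.998, 0.001], [0.998, -0.07, -0.001], [-0.001, 0.001, -1.0]]
contact_force: [-0.4, -4.9, 0.5]
gripper_width: 0.51
grip_force: 3.0
```

Call:
send_rows([
  [-1, 0.2, 3, 0, 0, 0, 0],
  [-1, 0.1, 2, 0, 0, 0, 0],
  [-1, 0.1, 2, 0, 0, 0, 0],
  [-1, 0, 1, 0, 0, 0, 0],
  [-1, 0, 0, 0, 0, 0, 0],
])

```text
time_s: 9.0
position: [0.5932, -0.2364, 0.0101]
orientation: [[0.07, 0.998, 0.001], [0.998, -0.07, -0.002], [-0.002, 0.001, -1.0]]
contact_force: [0.3, -9.1, -1.4]
gripper_width: 0.509
grip_force: 30.0
```

Call:
send_rows([
  [-1, 0.1, 2, 0, 0, 0, 0],
  [-1, 0.1, 1, 0, 0, 0, 0],
  [-1, 0, 1, 0, 0, 0, 0],
  [-1, 0, 0, 0, 0, 0, 0],
  [-1, 0, 0, 0, 0, 0, 0],
])

```text
time_s: 9.5
position: [0.5933, -0.2331, 0.0101]
orientation: [[0.07, 0.998, 0.001], [0.998, -0.07, -0.003], [-0.003, 0.001, -1.0]]
contact_force: [-0.4, -12.2, -1.9]
gripper_width: 0.508
grip_force: 30.0
```

Call:
send_rows([
  [-1, 0.1, 1, 0, 0, 0, 0],
  [-1, 0.1, 1, 0, 0, 0, 0],
  [-1, 0, 1, 0, 0, 0, 0],
  [-1, 0, 0, 0, 0, 0, 0],
  [-1, 0, 0, 0, 0, 0, 0],
])

```text
time_s: 10.0
position: [0.5934, -0.2325, 0.0101]
orientation: [[0.071, 0.998, 0.002], [0.997, -0.071, -0.007], [-0.007, 0.002, -1.0]]
contact_force: [-0.5, -24.5, -5.6]
gripper_width: 0.506
grip_force: 30.0
```

Call:
send_rows([
  [-1, 0, 1, 0, 0, 0, 0],
  [-1, 0, 0, 0, 0, 0, 0],
  [-1, 0, 0, 0, 0, 0, 0],
  [1, 0, 0, 0, 0, 0, 0],
  [1, 0, 0, 0, 0, 0, 0],
])

```text
time_s: 10.5
position: [0.5933, -0.2266, 0.0097]
orientation: [[0.07, 0.998, -0.001], [0.998, -0.07, 0.001], [0.001, -0.001, -1.0]]
contact_force: [-0.2, -0.2, -0.3]
gripper_width: 0.663
grip_force: 0.0
```

Call:
send_rows([
  [1, 0, 0, 0, 0, 0, 0],
  [1, 0, 0, 0, 0, 0, 0],
  [1, 0, 0, 0, 0, 0, 0],
  [1, 0, 0, 0, 0, 0, 0],
  [1, 0, 0, 0, 0, 0, 0],
])

```text
time_s: 11.0
position: [0.5935, -0.227, 0.01]
orientation: [[0.069, 0.998, -0.0], [0.998, -0.069, 0.0], [0.0, -0.0, -1.0]]
contact_force: [-0.8, 0.5, -0.3]
gripper_width: 0.999
grip_force: 0.0
```

Call:
send_rows([
  [1, 0, 0, 20, 0, 0, 0],
  [1, 0, 0, 40, 0, 0, 0],
  [1, 0, 0, 45, 0, 0, 0],
  [1, -20, 40, 45, 0, 0, 0],
  [1, -40, 40, 45, 0, 0, 0],
])

```text
time_s: 11.5
position: [0.5502, -0.1673, 0.1833]
orientation: [[0.07, 0.998, 0.002], [0.998, -0.07, -0.001], [-0.001, 0.002, -1.0]]
contact_force: [0.5, 0.4, 0.1]
gripper_width: 1.002
grip_force: 0.0
```

Call:
send_rows([
  [1, -45, 45, 0, 0, 0, 0.14],
  [1, -45, 45, 0, 0, 0, 0.14],
  [1, -45, 45, 0, 0, 0, 0.14],
  [1, -20, 48, 0, 0, 0, 0.14],
  [1, 0, 49, 0, 0, 0, 0.14],
])

```text
time_s: 12.0
position: [0.4228, 0.0345, 0.182]
orientation: [[-0.593, 0.806, 0.0], [0.806, 0.593, -0.0], [-0.0, 0.0, -1.0]]
contact_force: [1.6, 0.3, -0.0]
gripper_width: 0.999
grip_force: 0.0
```

Call:
send_rows([
  [1, 0, 49, 0, 0, 0, 0.14],
  [1, 0, 49, 0, 0, 0, 0.14],
  [1, 0, 49, 0, 0, 0, 0.14],
  [1, 0, 49, 0, 0, 0, 0.14],
  [1, 0, 0, 0, 0, 0, 0],
])

```text
time_s: 12.5
position: [0.4239, 0.2337, 0.1816]
orientation: [[-0.932, 0.362, 0.0], [0.362, 0.932, 0.001], [0.0, 0.001, -1.0]]
contact_force: [0.3, -0.4, -0.2]
gripper_width: 1.0
grip_force: 0.0
```

Run:
```python
from h import *
import pickle
c=capture('top'); pickle.dump(c,open('top3.pkl','wb'))
f=cv2.cvtColor(c['frame'],cv2.COLOR_RGB2BGR)
cv2.imwrite('pics/a4.png',cv2.resize(f[110:260,225:425],None,fx=4,fy=4,interpolation=2))
o=get_obs(); print(o['position'],o['orientation'][:,1],o['contact_force'],o['joint_positions'])
```

```text
[0.42415133 0.23132358 0.18146329] [ 3.67163929e-01  9.30156249e-01 -4.53756744e-05] [-0.68823566 -0.26787028 -0.87949393] [ 2.56188599e-01  2.76704285e-01  1.70395589e+00 -1.83467258e-05
  1.16098630e+00 -9.38642264e-01]
```

View pics/a4.png

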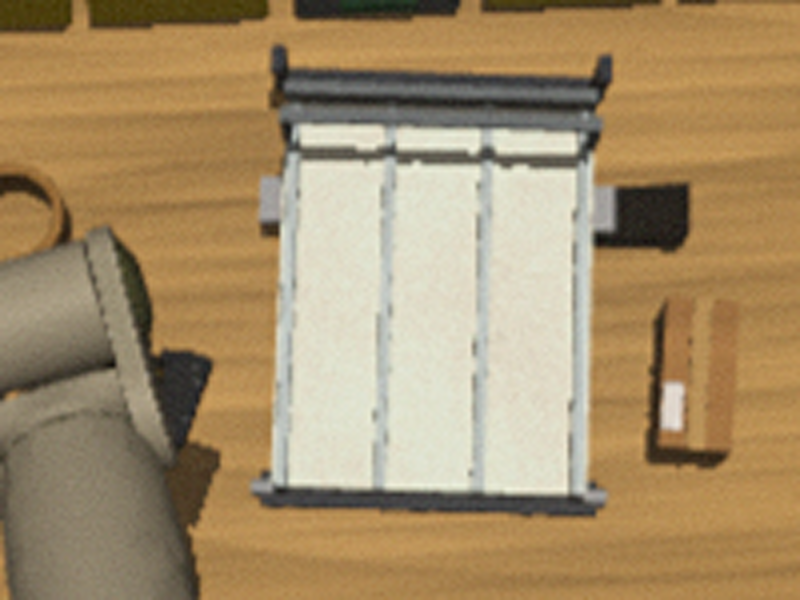

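The wedge is under the right lug up to its raised position, with about 66 mm outside (crop x 612–689). The right carton hasn't moved. The left one is hidden by the arm, so I'll check it in the side view with a numeric comparison.

Run:
```python
from h import *
import pickle
t=pickle.load(open('top3.pkl','rb'))
e=ray(t,(225+612/4-.4,110+215/4-.4),.041); w=ray(t,(225+689/4-.4,110+213/4-.4),.05)
print('outside mm',np.hypot(*(e-w)[:2])*1000)
a=pickle.load(open('side1.pkl','rb')); b=capture('side')
q=np.array([[.517,.265,.062],[.504,.209,.062],[.379,.244,.062],[.396,.299,.062]]); g=q.copy(); g[:,2]=0
p=proj(b,np.vstack([q,g])); print(p.round())
h=cv2.convexHull(p.astype(np.int32)); m=np.zeros((400,640),np.uint8); cv2.fillConvexPoly(m,h,1)
m=cv2.dilate(m,np.ones((9,9)))
d=np.abs(a['frame'].astype(int)-b['frame']).max(2)
x0,y0,ww,hh=cv2.boundingRect(h)
print(ww,hh,(d[m>0]>40).mean())
for r in d[y0-4:y0+hh+4:3, x0-4:x0+ww+4:3]: print(''.join('#' if v>40 else '.' for v in r))
```

```text
outside mm 65.90157922191342
[[252. 239.]
 [266. 232.]
 [289. 251.]
 [274. 258.]
 [253. 253.]
 [267. 246.]
 [289. 265.]
 [275. 272.]]
37 42 0.27627627627627627
...............
...............
...............
...............
...............
.........#.....
.........##....
.....#######...
......########.
.......######.#
........###...#
..............#
..............#
...###........#
...####......##
...######.#####
....###########
```

Call:
send_rows([
  [1, 13, 12, 0, 0, 0, 0.1],
  [1, 12, 11, 0, 0, 0, 0],
  [1, 0, 0, -40, 0, 0, 0],
  [1, 0, 0, -40, 0, 0, 0],
  [1, 0, 0, 0, 0, 0, 0],
])

```text
time_s: 13.1
position: [0.4478, 0.25, 0.0979]
orientation: [[-0.96, 0.28, -0.008], [0.28, 0.96, -0.003], [0.007, -0.005, -1.0]]
contact_force: [-0.4, 0.4, 0.7]
gripper_width: 1.001
grip_force: 0.0
```

Call:
send_rows([
  [1, 0, 0, -20, 0, 0, 0],
  [1, 0, 0, -20, 0, 0, 0],
  [1, 0, 0, -20, 0, 0, 0],
  [1, 0, 0, -17, 0, 0, 0],
  [1, 0, 0, 0, 0, 0, 0],
])

```text
time_s: 13.6
position: [0.45, 0.2513, 0.0248]
orientation: [[-0.96, 0.279, -0.001], [0.279, 0.96, -0.001], [0.001, -0.001, -1.0]]
contact_force: [-0.1, -0.4, 0.5]
gripper_width: 0.993
grip_force: 0.0
```

Call:
send_rows([
  [-1, 0, 0, 0, 0, 0, 0],
  [-1, 0, 0, 0, 0, 0, 0],
  [-1, 0, 0, 0, 0, 0, 0],
  [-1, 0, 0, 0, 0, 0, 0],
  [-1, 0, 0, 0, 0, 0, 0],
])

```text
time_s: 14.1
position: [0.4507, 0.2527, 0.0258]
orientation: [[-0.961, 0.277, 0.003], [0.277, 0.961, 0.001], [-0.002, 0.002, -1.0]]
contact_force: [0.4, 1.7, 7.7]
gripper_width: 0.701
grip_force: 30.0
```

Call:
send_rows([
  [-1, 0, 0, 20, 0, 0, 0],
  [-1, 0, 0, 40, 0, 0, 0],
  [-1, 0, 0, 40, 0, 0, 0],
  [-1, 0, 0, 0, 0, 0, 0],
  [-1, 0, 0, 0, 0, 0, 0],
])

```text
time_s: 14.6
position: [0.4495, 0.2522, 0.1245]
orientation: [[-0.961, 0.277, 0.0], [0.277, 0.961, -0.0], [-0.0, -0.0, -1.0]]
contact_force: [0.2, 0.9, -4.0]
gripper_width: 0.704
grip_force: 30.0
```

Run:
```python
from h import *
import pickle
c=pickle.load(open('top3.pkl','rb')); f=c['frame'].astype(int)
H=np.array([.3585,-.0265]); yaw=-.071
ex=np.array([np.cos(yaw),np.sin(yaw)]); ey=np.array([-ex[1],ex[0]])
R=f[:,:,0]-f[:,:,2]
for s in (.06,.1,.15,.2,.25,.28):
    z=.020+s*np.sin(.1)+.012
    out=[]
    for y in (-.126,-.042,.042,.126):
        ys=np.arange(-.02,.02,.0005); pts=[np.r_[H+ex*s+ey*(y+d),z] for d in ys]
        p=proj(c,pts); v=cv2.remap(R.astype(np.float32),p[:,0].astype(np.float32)[None],p[:,1].astype(np.float32)[None],1)[0]
        w=np.clip(np.percentile(v,75)*.6-v,0,None) if abs(y)<.1 else np.clip(5-v,0,None); out.append(round(1000*(w*ys).sum()/w.sum(),1))
    print(s,out)
```

```text
0.06 [np.float64(1.3), np.float64(1.9), np.float64(1.5), np.float64(1.2)]
0.1 [np.float64(1.8), np.float64(0.8), np.float64(1.0), np.float64(0.6)]
0.15 [np.float64(1.0), np.float64(0.9), np.float64(0.9), np.float64(1.1)]
0.2 [np.float64(1.4), np.float64(1.0), np.float64(0.6), np.float64(-0.2)]
0.25 [np.float64(0.0), np.float64(0.6), np.float64(0.1), np.float64(-0.2)]
0.28 [np.float64(0.4), np.float64(-0.3), np.float64(-0.8), np.float64(0.3)]
```

Call:
send_rows([
  [-1, 8, -40, 0, 0, 0, 0.1],
  [-1, 9, -40, 0, 0, 0, 0.103],
  [-1, 8, -41, 0, -0.004, -0.05, 0],
  [-1, 9, -41, 0, -0.004, -0.05, 0],
  [-1, 8, -41, 0, 0, 0, 0],
])

```text
time_s: 15.1
position: [0.4901, 0.048, 0.1227]
orientation: [[-0.992, 0.077, 0.097], [0.077, 0.997, -0.008], [-0.097, -0.0, -0.995]]
contact_force: [0.9, 0.0, -3.5]
gripper_width: 0.699
grip_force: 30.0
```

Call:
send_rows([
  [-1, 0, 0, -20, 0, 0, 0],
  [-1, 0, 0, -20, 0, 0, 0],
  [-1, 0, 0, -10, 0, 0, 0],
  [-1, 0, 0, 0, 0, 0, 0],
  [-1, 0, 0, 0, 0, 0, 0],
])

```text
time_s: 15.6
position: [0.4917, 0.0496, 0.0745]
orientation: [[-0.992, 0.077, 0.099], [0.076, 0.997, -0.008], [-0.1, -0.0, -0.995]]
contact_force: [-0.5, 0.6, -2.4]
gripper_width: 0.706
grip_force: 30.0
```

Run:
```python
from h import *
o=get_obs(); print(o['position'],o['orientation'],o['contact_force'],o['gripper_width'])
H=np.array([358.6,-24.6]);ex=np.array([np.cos(.078),-np.sin(.078)]);ey=np.array([-ex[1],ex[0]])
d=o['position'][:2]*1000-H; print('s,y',d@ex,d@ey,'height above face',o['position'][2]*1000-20-d@ex*np.tan(.1), 'want yaw',ey)
```

```text
[0.49171305 0.04959814 0.07454506] [[-9.92099066e-01  7.67977586e-02  9.92045715e-02]
 [ 7.63930725e-02  9.97046663e-01 -7.87718789e-03]
 [-9.95165374e-02 -2.36408721e-04 -9.95035880e-01]] [-0.48035421  0.55890676 -2.40286204] 0.7055208274216068
s,y 126.92674038667812 84.34483796245836 height above face 41.80990864423044 want yaw [0.07792093 0.99695954]
```

Call:
send_rows([
  [-1, 0, 0, -5, 0, 0, 0],
  [-1, 0, 0, -5, 0, 0, 0],
  [-1, 0, 0, -3, 0, 0, 0],
  [-1, 0, 0, -2, 0, 0, 0],
  [-1, 0, 0, 0, 0, 0, 0],
])

```text
time_s: 16.1
position: [0.4917, 0.0494, 0.0594]
orientation: [[-0.992, 0.077, 0.099], [0.077, 0.997, -0.008], [-0.1, -0.0, -0.995]]
contact_force: [0.6, 0.1, -3.2]
gripper_width: 0.702
grip_force: 30.0
```

Call:
send_rows([
  [-1, 0, 0, -1, 0, 0, 0],
  [-1, 0, 0, -1, 0, 0, 0],
  [-1, 0, 0, 0, 0, 0, 0],
  [-1, 0, 0, 0, 0, 0, 0],
  [-1, 0, 0, 0, 0, 0, 0],
])

```text
time_s: 16.6
position: [0.492, 0.0493, 0.0588]
orientation: [[-0.992, 0.077, 0.101], [0.077, 0.997, -0.008], [-0.101, -0.0, -0.995]]
contact_force: [-7.4, -0.9, 11.6]
gripper_width: 0.704
grip_force: 30.0
```

Call:
send_rows([
  [1, 0, 0, 0, 0, 0, 0],
  [1, 0, 0, 0, 0, 0, 0],
  [1, 0, 0, 1, 0, 0, 0],
  [1, 0, 0, 1, 0, 0, 0],
  [1, -5, 0.4, -0.5, 0, 0, 0],
])

```text
time_s: 17.1
position: [0.4871, 0.0496, 0.0593]
orientation: [[-0.992, 0.077, 0.101], [0.077, 0.997, -0.008], [-0.101, -0.0, -0.995]]
contact_force: [0.1, 0.3, -0.9]
gripper_width: 1.0
grip_force: 0.0
```

Call:
send_rows([
  [1, -10, 0.8, -1, 0, 0, 0],
  [1, -10, 0.8, -1, 0, 0, 0],
  [1, -10, 0.8, -1, 0, 0, 0],
  [-1, 0, 0, 0, 0, 0, 0],
  [-1, 0, 0, 0, 0, 0, 0],
])

```text
time_s: 17.6
position: [0.4568, 0.0521, 0.0563]
orientation: [[-0.992, 0.077, 0.1], [0.077, 0.997, -0.008], [-0.101, -0.0, -0.995]]
contact_force: [-0.1, -0.8, 0.2]
gripper_width: 0.843
grip_force: 0.0
```

Call:
send_rows([
  [-1, 0, 0, 0, 0, 0, 0],
  [-1, 0, 0, 0, 0, 0, 0],
  [-1, 0, 0, 0, 0, 0, 0],
  [-1, 0, 0, 0, 0, 0, 0],
  [-1, 0, 0, 0, 0, 0, 0],
])

```text
time_s: 18.1
position: [0.4571, 0.0521, 0.0562]
orientation: [[-0.992, 0.077, 0.101], [0.077, 0.997, -0.008], [-0.101, -0.0, -0.995]]
contact_force: [1.4, -0.1, 0.3]
gripper_width: 0.702
grip_force: 30.0
```

Call:
send_rows([
  [-1, 9.9, -0.8, 1, 0, 0, 0],
  [-1, 9.9, -0.8, 1, 0, 0, 0],
  [-1, 9.9, -0.8, 1, 0, 0, 0],
  [-1, 9.9, -0.8, 1, 0, 0, 0],
  [-1, 9.9, -0.8, 1, 0, 0, 0],
])

```text
time_s: 18.6
position: [0.5056, 0.0484, 0.0611]
orientation: [[-0.992, 0.077, 0.097], [0.077, 0.997, -0.008], [-0.097, -0.0, -0.995]]
contact_force: [-6.5, 0.1, 6.8]
gripper_width: 0.698
grip_force: 30.0
```

Call:
send_rows([
  [-1, 9.9, -0.8, 1, 0, 0, 0],
  [-1, 9.9, -0.8, 1, 0, 0, 0],
  [-1, 9.9, -0.8, 1, 0, 0, 0],
  [-1, 9.9, -0.8, 1, 0, 0, 0],
  [-1, 9.9, -0.8, 1, 0, 0, 0],
])

```text
time_s: 19.1
position: [0.5552, 0.0443, 0.0661]
orientation: [[-0.992, 0.077, 0.097], [0.077, 0.997, -0.008], [-0.097, -0.0, -0.995]]
contact_force: [-6.0, 0.4, 6.3]
gripper_width: 0.701
grip_force: 30.0
```

Call:
send_rows([
  [-1, 8, -0.6, 0.8, 0, 0, 0],
  [-1, 8, -0.6, 0.8, 0, 0, 0],
  [-1, 6, -0.5, 0.6, 0, 0, 0],
  [-1, 4, -0.3, 0.4, 0, 0, 0],
  [-1, 0, 0, 0, 0, 0, 0],
])

```text
time_s: 19.6
position: [0.582, 0.0422, 0.0688]
orientation: [[-0.992, 0.077, 0.1], [0.077, 0.997, -0.008], [-0.1, -0.0, -0.995]]
contact_force: [-1.8, 0.3, 3.2]
gripper_width: 0.698
grip_force: 30.0
```

Call:
send_rows([
  [-1, 4, -0.3, 0.4, 0, 0, 0],
  [-1, 3, -0.2, 0.3, 0, 0, 0],
  [-1, 2, -0.2, 0.2, 0, 0, 0],
  [-1, 0, 0, 0, 0, 0, 0],
  [-1, 0, 0, 0, 0, 0, 0],
])

```text
time_s: 20.1
position: [0.5905, 0.0415, 0.0696]
orientation: [[-0.992, 0.077, 0.099], [0.077, 0.997, -0.008], [-0.099, -0.0, -0.995]]
contact_force: [-4.0, 0.1, 4.9]
gripper_width: 0.705
grip_force: 30.0
```

Call:
send_rows([
  [-1, 2, -0.2, 0.2, 0, 0, 0],
  [-1, 2, -0.1, 0.2, 0, 0, 0],
  [-1, 0, 0, 0, 0, 0, 0],
  [-1, 0, 0, 0, 0, 0, 0],
  [-1, 0, 0, 0, 0, 0, 0],
])

```text
time_s: 20.6
position: [0.5946, 0.0412, 0.07]
orientation: [[-0.992, 0.077, 0.099], [0.077, 0.997, -0.008], [-0.1, -0.0, -0.995]]
contact_force: [-3.5, 0.8, 5.0]
gripper_width: 0.7
grip_force: 30.0
```

Call:
send_rows([
  [-1, 1, -0.1, 0.1, 0, 0, 0],
  [-1, 1, -0.1, 0.1, 0, 0, 0],
  [-1, 0, 0, 0, 0, 0, 0],
  [-1, 0, 0, 0, 0, 0, 0],
  [-1, 0, 0, 0, 0, 0, 0],
])

```text
time_s: 21.1
position: [0.5964, 0.041, 0.0702]
orientation: [[-0.992, 0.077, 0.099], [0.077, 0.997, -0.008], [-0.099, -0.0, -0.995]]
contact_force: [-4.9, -0.4, 5.4]
gripper_width: 0.697
grip_force: 30.0
```

Call:
send_rows([
  [-1, 1, -0.1, 0.1, 0, 0, 0],
  [-1, 1, -0.1, 0.1, 0, 0, 0],
  [-1, 0, 0, 0, 0, 0, 0],
  [-1, 0, 0, 0, 0, 0, 0],
  [-1, 0, 0, 0, 0, 0, 0],
])

```text
time_s: 21.6
position: [0.5984, 0.0408, 0.0704]
orientation: [[-0.992, 0.077, 0.099], [0.077, 0.997, -0.008], [-0.099, -0.0, -0.995]]
contact_force: [-4.9, 0.9, 5.5]
gripper_width: 0.701
grip_force: 30.0
```

Call:
send_rows([
  [-1, 1, -0.1, 0.1, 0, 0, 0],
  [-1, 1, -0.1, 0.1, 0, 0, 0],
  [-1, 0, 0, 0, 0, 0, 0],
  [-1, 0, 0, 0, 0, 0, 0],
  [-1, 0, 0, 0, 0, 0, 0],
])

```text
time_s: 22.1
position: [0.5992, 0.0407, 0.0705]
orientation: [[-0.992, 0.077, 0.096], [0.077, 0.997, -0.008], [-0.096, -0.0, -0.995]]
contact_force: [-12.5, 0.6, 9.4]
gripper_width: 0.701
grip_force: 30.0
```

Call:
send_rows([
  [1, 0, 0, 0, 0, 0, 0],
  [1, 0, 0, 0, 0, 0, 0],
  [1, 0, 0, 0, 0, 0, 0],
  [1, 0, 0, 0, 0, 0, 0],
  [1, 0, 0, 0, 0, 0, 0],
])

```text
time_s: 22.6
position: [0.6009, 0.0405, 0.0705]
orientation: [[-0.992, 0.077, 0.1], [0.077, 0.997, -0.008], [-0.1, -0.0, -0.995]]
contact_force: [0.2, 0.1, -0.1]
gripper_width: 0.997
grip_force: 0.0
```

Call:
send_rows([
  [1, -2, 0, 20, 0, 0, 0],
  [1, -4, 0, 40, 0, 0, 0],
  [1, -4, 0, 45, 0, 0, 0],
  [1, -30, 0, 20, 0.008, 0.1, 0],
  [1, -30, -20, 0, 0, 0, 0],
])

```text
time_s: 23.1
position: [0.5319, 0.0212, 0.1987]
orientation: [[-0.997, 0.075, 0.004], [0.075, 0.997, -0.0], [-0.004, -0.0, -1.0]]
contact_force: [0.5, -0.4, -1.0]
gripper_width: 1.0
grip_force: 0.0
```

Call:
send_rows([
  [1, -35, -20, 0, 0, 0, 0],
  [1, -35, -20, 0, 0, 0, 0],
  [1, -35, -20, 0, 0, 0, 0],
  [1, 0, -20, 0, 0, 0, 0],
  [1, 0, 0, 0, 0, 0, 0],
])

```text
time_s: 23.6
position: [0.4256, -0.0609, 0.196]
orientation: [[-0.997, 0.08, 0.001], [0.08, 0.997, -0.001], [-0.001, -0.001, -1.0]]
contact_force: [0.6, -0.0, 0.9]
gripper_width: 1.001
grip_force: 0.0
```

Run:
```python
from h import *
import pickle
c=capture('top'); pickle.dump(c,open('top4.pkl','wb'))
f=cv2.cvtColor(c['frame'],cv2.COLOR_RGB2BGR)
cv2.imwrite('pics/a5.png',cv2.resize(f[110:260,235:435],None,fx=4,fy=4,interpolation=2))
o=get_obs(); print(o['position'],o['orientation'],o['joint_positions'])
```

```text
[ 0.425926   -0.05997826  0.19584343] [[-9.96845994e-01  7.93564230e-02  7.88308068e-04]
 [ 7.93563002e-02  9.96846299e-01 -1.85960799e-04]
 [-8.00579163e-04 -1.22817066e-04 -9.99999672e-01]] [-4.13778747e-01  1.45385924e-01  1.82865351e+00  1.59535145e-04
  1.16675667e+00 -1.90519783e+00]
```

View pics/a5.png

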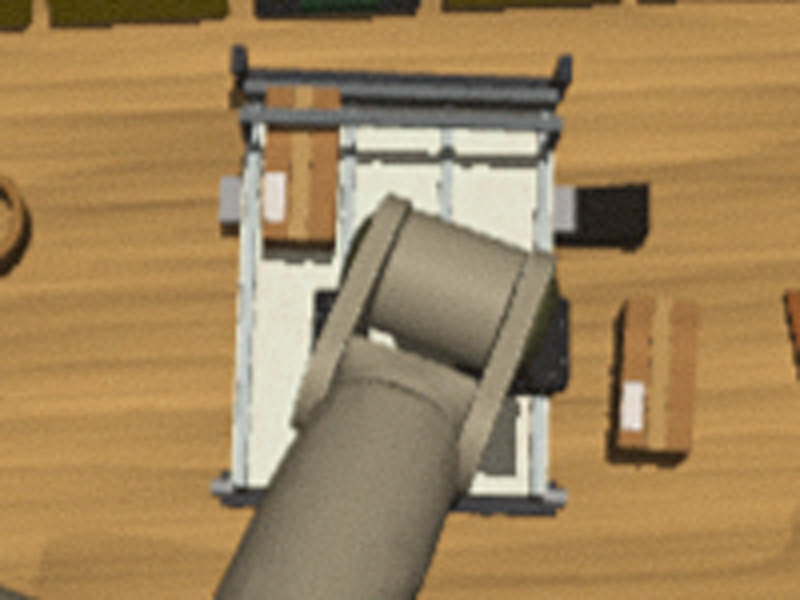

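The left carton sits under the keeper against the stop, the wedge is in place, and the right carton is unmoved at crop (660,378).

Call:
send_rows([
  [1, 3, -40, 0, 0, 0, -0.035],
  [1, 3, -40, 0, 0, 0, -0.035],
  [1, 3, -40, 0, 0, 0, 0],
  [1, 3, -40, 0, 0, 0, 0],
  [1, 3, -37, 0, 0, 0, 0],
])

```text
time_s: 24.15
position: [0.4415, -0.2574, 0.1954]
orientation: [[-0.989, 0.146, 0.0], [0.146, 0.989, 0.0], [-0.0, 0.0, -1.0]]
contact_force: [-0.3, 0.2, -1.3]
gripper_width: 1.0
grip_force: 0.0
```

Call:
send_rows([
  [1, 0, 0, -30, 0, 0, 0],
  [1, 0, 0, -30, 0, 0, 0],
  [1, 0, 0, -30, 0, 0, 0],
  [1, 0, 0, 0, 0, 0, 0],
  [1, 0, 0, 0, 0, 0, 0],
])

```text
time_s: 24.65
position: [0.4415, -0.2561, 0.1061]
orientation: [[-0.989, 0.146, 0.0], [0.146, 0.989, 0.0], [0.0, 0.0, -1.0]]
contact_force: [-0.3, -0.8, 0.5]
gripper_width: 1.0
grip_force: 0.0
```

Run:
```python
from h import *
o=get_obs(); print(o['position'],o['orientation'][:,1],o['joint_positions'])
```

```text
[ 0.4415084  -0.25609174  0.10614242] [1.46082519e-01 9.89272403e-01 1.01893126e-04] [-7.55529746e-01  4.29157060e-01  1.70859728e+00  9.40354920e-05
  1.00390270e+00 -2.17976943e+00]
```

Call:
send_rows([
  [1, 0, 0, -25, 0, 0, 0],
  [1, 0, 0, -25, 0, 0, 0],
  [1, 0, 0, -20, 0, 0, 0],
  [1, 0, 0, -11, 0, 0, 0],
  [1, 0, 0, 0, 0, 0, 0],
])

```text
time_s: 25.15
position: [0.4411, -0.2564, 0.0248]
orientation: [[-0.989, 0.147, -0.0], [0.147, 0.989, 0.0], [0.0, 0.0, -1.0]]
contact_force: [-0.2, 0.1, 0.9]
gripper_width: 1.001
grip_force: 0.0
```

Call:
send_rows([
  [-1, 0, 0, 0, 0, 0, 0],
  [-1, 0, 0, 0, 0, 0, 0],
  [-1, 0, 0, 0, 0, 0, 0],
  [-1, 0, 0, 0, 0, 0, 0],
  [-1, 0, 0, 0, 0, 0, 0],
])

```text
time_s: 25.65
position: [0.4411, -0.2567, 0.0253]
orientation: [[-0.989, 0.147, 0.001], [0.147, 0.989, -0.001], [-0.001, -0.001, -1.0]]
contact_force: [-1.0, 2.5, 6.6]
gripper_width: 0.7
grip_force: 30.0
```

Call:
send_rows([
  [-1, 0, 0, 0, 0, 0, 0],
  [-1, 0, 0, 20, 0, 0, 0],
  [-1, 0, 0, 40, 0, 0, 0],
  [-1, 0, 0, 40, 0, 0, 0],
  [-1, 0, 0, 0, 0, 0, 0],
])

```text
time_s: 26.15
position: [0.4424, -0.2579, 0.1291]
orientation: [[-0.989, 0.147, 0.006], [0.147, 0.989, -0.006], [-0.007, -0.005, -1.0]]
contact_force: [1.1, -0.5, -2.3]
gripper_width: 0.698
grip_force: 30.0
```

Run:
```python
from h import *
o=get_obs(); print(o['position'],o['orientation'],o['gripper_width'])
H=np.array([358.6,-24.6]);ex=np.array([np.cos(.078),-np.sin(.078)]);ey=np.array([-ex[1],ex[0]])
t=H+127*ex-84*ey; print(t-o['position'][:2]*1000, 'z',20+127*np.tan(.1)+25)
print('yaw',np.arctan2(ey[1],ey[0])-np.arctan2(o['orientation'][1,1],o['orientation'][0,1]))
```

```text
[ 0.44240462 -0.25789819  0.12908688] [[-0.98915686  0.14673224  0.00619339]
 [ 0.14669628  0.98916392 -0.0059104 ]
 [-0.00699352 -0.00493777 -0.99996335]] 0.6984072769374313
[ 36.26387986 139.65762763] z 57.74250335485222
yaw 0.06926574507906613
```

Call:
send_rows([
  [-1, 8, 30, 0, 0, 0, 0.035],
  [-1, 8, 30, 0, 0, 0, 0.035],
  [-1, 8, 30, 0, -0.004, -0.05, 0],
  [-1, 8, 30, 0, -0.004, -0.05, 0],
  [-1, 5, 19, 0, 0, 0, 0],
])

```text
time_s: 26.65
position: [0.4769, -0.1153, 0.1234]
orientation: [[-0.992, 0.077, 0.099], [0.076, 0.997, -0.006], [-0.099, 0.001, -0.995]]
contact_force: [-0.1, 0.1, -1.6]
gripper_width: 0.701
grip_force: 30.0
```

Call:
send_rows([
  [-1, 0, 0, -20, 0, 0, 0],
  [-1, 0, 0, -20, 0, 0, 0],
  [-1, 0, 0, -10, 0, 0, 0],
  [-1, 0, 0, 0, 0, 0, 0],
  [-1, 0, 0, 0, 0, 0, 0],
])

```text
time_s: 27.15
position: [0.4779, -0.1176, 0.0748]
orientation: [[-0.992, 0.078, 0.1], [0.077, 0.997, -0.008], [-0.1, -0.0, -0.995]]
contact_force: [0.2, -0.2, -1.8]
gripper_width: 0.698
grip_force: 30.0
```

Run:
```python
from h import *
o=get_obs(); print(o['position'],o['orientation'],o['contact_force'],o['gripper_width'])
H=np.array([358.6,-24.6]);ex=np.array([np.cos(.078),-np.sin(.078)]);ey=np.array([-ex[1],ex[0]])
d=o['position'][:2]*1000-H; print('s,y',d@ex,d@ey,'height above face',o['position'][2]*1000-20-d@ex*np.tan(.1), 'want yaw',ey)
```

```text
[ 0.47789154 -0.11764599  0.07479805] [[-9.91973460e-01  7.75707506e-02  9.98570669e-02]
 [ 7.71524488e-02  9.96986810e-01 -8.04984212e-03]
 [-1.00180611e-01 -2.81012489e-04 -9.94969229e-01]] [ 0.17689506 -0.2227948  -1.77716003] 0.6977894395062917
s,y 126.17906545184889 -83.46778353359986 height above face 42.137911763724226 want yaw [0.07792093 0.99695954]
```

Call:
send_rows([
  [-1, 0, 0, -5, 0, 0, 0],
  [-1, 0, 0, -5, 0, 0, 0],
  [-1, 0, 0, -3, 0, 0, 0],
  [-1, 0, 0, -2, 0, 0, 0],
  [-1, 0, 0, -1, 0, 0, 0],
])

```text
time_s: 27.65
position: [0.4777, -0.1175, 0.0584]
orientation: [[-0.992, 0.077, 0.1], [0.077, 0.997, -0.008], [-0.1, -0.0, -0.995]]
contact_force: [-0.0, 0.0, -2.8]
gripper_width: 0.699
grip_force: 30.0
```

Call:
send_rows([
  [-1, 0, 0, -1, 0, 0, 0],
  [-1, 0, 0, 0, 0, 0, 0],
  [-1, 0, 0, 0, 0, 0, 0],
  [-1, 0, 0, 0, 0, 0, 0],
  [-1, 0, 0, 0, 0, 0, 0],
])

```text
time_s: 28.15
position: [0.4778, -0.1175, 0.0581]
orientation: [[-0.992, 0.077, 0.1], [0.077, 0.997, -0.008], [-0.1, -0.0, -0.995]]
contact_force: [-4.1, 1.2, 4.6]
gripper_width: 0.701
grip_force: 30.0
```

Call:
send_rows([
  [1, 0, 0, 0, 0, 0, 0],
  [1, 0, 0, 0, 0, 0, 0],
  [1, 0, 0, 1, 0, 0, 0],
  [1, 0, 0, 1, 0, 0, 0],
  [1, -5, 0.4, -0.5, 0, 0, 0],
])

```text
time_s: 28.65
position: [0.4731, -0.1172, 0.0593]
orientation: [[-0.992, 0.077, 0.101], [0.077, 0.997, -0.008], [-0.101, -0.001, -0.995]]
contact_force: [0.2, 0.7, -0.5]
gripper_width: 1.002
grip_force: 0.0
```

Call:
send_rows([
  [1, -10, 0.8, -1, 0, 0, 0],
  [1, -10, 0.8, -1, 0, 0, 0],
  [1, -10, 0.8, -1, 0, 0, 0],
  [-1, 0, 0, 0, 0, 0, 0],
  [-1, 0, 0, 0, 0, 0, 0],
])

```text
time_s: 29.15
position: [0.4428, -0.1148, 0.0563]
orientation: [[-0.992, 0.078, 0.1], [0.077, 0.997, -0.008], [-0.101, -0.0, -0.995]]
contact_force: [-0.3, -0.3, 0.3]
gripper_width: 0.844
grip_force: 0.0
```

Call:
send_rows([
  [-1, 0, 0, 0, 0, 0, 0],
  [-1, 0, 0, 0, 0, 0, 0],
  [-1, 0, 0, 0, 0, 0, 0],
  [-1, 0, 0, 0, 0, 0, 0],
  [-1, 0, 0, 0, 0, 0, 0],
])

```text
time_s: 29.65
position: [0.443, -0.1148, 0.0562]
orientation: [[-0.992, 0.077, 0.1], [0.077, 0.997, -0.008], [-0.101, -0.0, -0.995]]
contact_force: [0.8, -0.5, 0.8]
gripper_width: 0.703
grip_force: 30.0
```

Call:
send_rows([
  [-1, 9.9, -0.8, 1, 0, 0, 0],
  [-1, 9.9, -0.8, 1, 0, 0, 0],
  [-1, 9.9, -0.8, 1, 0, 0, 0],
  [-1, 9.9, -0.8, 1, 0, 0, 0],
  [-1, 9.9, -0.8, 1, 0, 0, 0],
])

```text
time_s: 30.15
position: [0.4927, -0.1186, 0.0612]
orientation: [[-0.992, 0.077, 0.099], [0.077, 0.997, -0.008], [-0.099, -0.0, -0.995]]
contact_force: [-5.4, 0.7, 6.2]
gripper_width: 0.697
grip_force: 30.0
```

Call:
send_rows([
  [-1, 9.9, -0.8, 1, 0, 0, 0],
  [-1, 9.9, -0.8, 1, 0, 0, 0],
  [-1, 9.9, -0.8, 1, 0, 0, 0],
  [-1, 9.9, -0.8, 1, 0, 0, 0],
  [-1, 9.9, -0.8, 1, 0, 0, 0],
])

```text
time_s: 30.65
position: [0.5423, -0.1226, 0.0662]
orientation: [[-0.992, 0.077, 0.099], [0.077, 0.997, -0.008], [-0.099, -0.0, -0.995]]
contact_force: [-5.9, 0.1, 6.3]
gripper_width: 0.703
grip_force: 30.0
```

Call:
send_rows([
  [-1, 8, -0.6, 0.8, 0, 0, 0],
  [-1, 8, -0.6, 0.8, 0, 0, 0],
  [-1, 6, -0.5, 0.6, 0, 0, 0],
  [-1, 4, -0.3, 0.4, 0, 0, 0],
  [-1, 0, 0, 0, 0, 0, 0],
])

```text
time_s: 31.15
position: [0.5687, -0.1247, 0.0688]
orientation: [[-0.992, 0.077, 0.101], [0.077, 0.997, -0.008], [-0.101, -0.0, -0.995]]
contact_force: [0.6, 0.8, 2.6]
gripper_width: 0.704
grip_force: 30.0
```

Call:
send_rows([
  [-1, 4, -0.3, 0.4, 0, 0, 0],
  [-1, 4, -0.3, 0.4, 0, 0, 0],
  [-1, 3, -0.2, 0.3, 0, 0, 0],
  [-1, 0, 0, 0, 0, 0, 0],
  [-1, 0, 0, 0, 0, 0, 0],
])

```text
time_s: 31.65
position: [0.5791, -0.1255, 0.0699]
orientation: [[-0.992, 0.077, 0.101], [0.077, 0.997, -0.008], [-0.101, -0.0, -0.995]]
contact_force: [1.0, 1.1, 2.7]
gripper_width: 0.697
grip_force: 30.0
```

Call:
send_rows([
  [-1, 1, -0.1, 0.1, 0, 0, 0],
  [-1, 1, -0.1, 0.1, 0, 0, 0],
  [-1, 1, -0.1, 0.1, 0, 0, 0],
  [-1, 0, 0, 0, 0, 0, 0],
  [-1, 0, 0, 0, 0, 0, 0],
])

```text
time_s: 32.15
position: [0.5815, -0.1257, 0.0701]
orientation: [[-0.992, 0.077, 0.099], [0.077, 0.997, -0.008], [-0.099, -0.0, -0.995]]
contact_force: [-4.1, 0.1, 5.1]
gripper_width: 0.7
grip_force: 30.0
```

Call:
send_rows([
  [-1, 1, -0.1, 0.1, 0, 0, 0],
  [-1, 1, -0.1, 0.1, 0, 0, 0],
  [-1, 0, 0, 0, 0, 0, 0],
  [-1, 0, 0, 0, 0, 0, 0],
  [-1, 0, 0, 0, 0, 0, 0],
])

```text
time_s: 32.65
position: [0.582, -0.1257, 0.0701]
orientation: [[-0.993, 0.077, 0.095], [0.077, 0.997, -0.007], [-0.095, 0.0, -0.995]]
contact_force: [-13.9, 1.0, 11.8]
gripper_width: 0.7
grip_force: 30.0
```

Call:
send_rows([
  [1, 0, 0, 0, 0, 0, 0],
  [1, 0, 0, 0, 0, 0, 0],
  [1, 0, 0, 0, 0, 0, 0],
  [1, 0, 0, 0, 0, 0, 0],
  [1, 0, 0, 0, 0, 0, 0],
])

```text
time_s: 33.15
position: [0.5838, -0.1259, 0.0702]
orientation: [[-0.992, 0.077, 0.1], [0.077, 0.997, -0.008], [-0.1, -0.0, -0.995]]
contact_force: [0.3, 0.1, -0.2]
gripper_width: 1.004
grip_force: 0.0
```

Call:
send_rows([
  [1, -2, 0, 20, 0, 0, 0],
  [1, -4, 0, 40, 0, 0, 0],
  [1, -4, 0, 45, 0, 0, 0],
  [1, -30, 0, 30, 0.008, 0.1, 0],
  [1, -45, 0, 0, 0, 0, 0],
])

```text
time_s: 33.65
position: [0.501, -0.1271, 0.2096]
orientation: [[-0.997, 0.076, 0.005], [0.076, 0.997, -0.004], [-0.006, -0.003, -1.0]]
contact_force: [1.1, -0.8, -0.5]
gripper_width: 0.998
grip_force: 0.0
```

Call:
send_rows([
  [1, -40, -25, 0, 0, 0, 0],
  [1, -40, -25, 0, 0, 0, 0],
  [1, -40, -25, 0, 0, 0, 0],
  [1, 0, -40, 0, 0, 0, 0],
  [1, 0, -40, 0, 0, 0, 0],
])

```text
time_s: 34.15
position: [0.3779, -0.2822, 0.2059]
orientation: [[-0.997, 0.078, 0.001], [0.078, 0.997, -0.001], [-0.001, -0.001, -1.0]]
contact_force: [-0.1, -0.2, -0.2]
gripper_width: 1.0
grip_force: 0.0
```

Run:
```python
from h import *
c=capture('top'); f=cv2.cvtColor(c['frame'],cv2.COLOR_RGB2BGR)
a=cv2.resize(f[115:215,280:410],None,fx=6,fy=6,interpolation=2)
cv2.imwrite('pics/a6.png',a)
s=capture('side'); g=cv2.cvtColor(s['frame'],cv2.COLOR_RGB2BGR)
cv2.imwrite('pics/s6.png',cv2.resize(g[150:250,200:350],None,fx=5,fy=5,interpolation=2))
P=lambda u,v,z:ray(c,(280+u/6-.4,115+v/6-.4),z)
o=get_obs(); print(o['position'],o['contact_force'])
```

```text
[ 0.37827319 -0.28454886  0.2052373 ] [-0.23237457  1.13925001 -0.19202171]
```

View pics/a6.png

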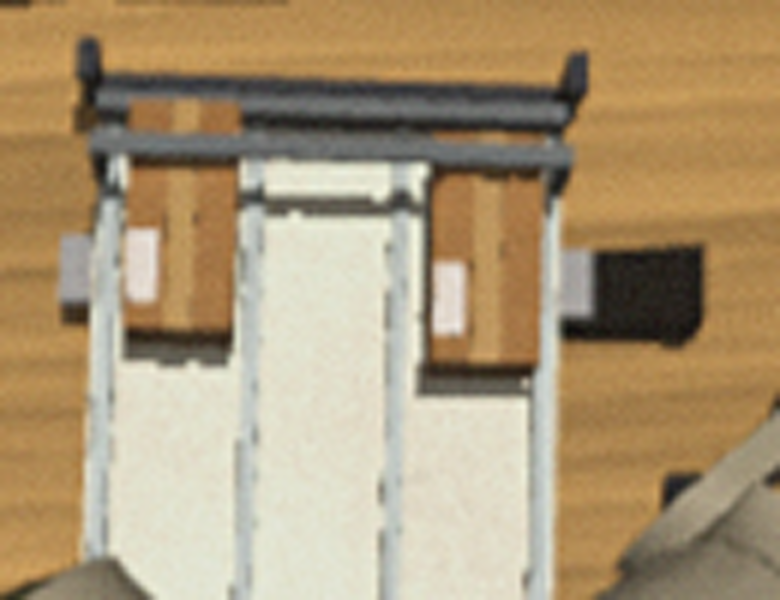

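View pics/s6.png

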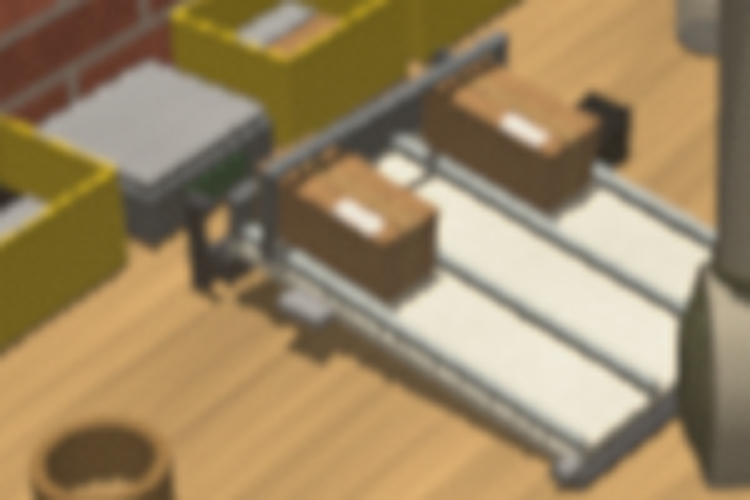

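The left carton is fully home, with its near edge at crop v=333. The right carton's near edge is at v=367, which looks several mm short, so I'll measure it.

Run:
```python
from h import *
c=capture('top')
P=lambda u,v,z:ray(c,(280+u/6-.4,115+v/6-.4),z)*1000
H=np.array([358.6,-24.6]);ex=np.array([np.cos(.078),-np.sin(.078)]);ey=np.array([-ex[1],ex[0]])
for n,u,v in [('L nl',127,330),('L nr',232,332),('R nl',424,362),('R nr',540,366)]:
    z=.1
    for _ in range(4):
        p=P(u,v,z)[:2]-H; s=p@ex; z=(20+s*np.tan(.1)+62/np.cos(.1))/1000
    print(n,'s along slope (face)',round(s/np.cos(.1)+6.2,1),'y',round(p@ey,1))
```

```text
L nl s along slope (face) 204.2 y 110.4
L nr s along slope (face) 204.8 y 51.8
R nl s along slope (face) 191.2 y -55.7
R nr s along slope (face) 190.9 y -120.3
```

Call:
send_rows([
  [-1, 27, 32, 0, 0, 0, 0],
  [-1, 27, 32, 0, 0, 0, 0],
  [-1, 27, 32, 0, -0.004, -0.05, 0],
  [-1, 28, 32, 0, -0.004, -0.05, 0],
  [-1, 28, 33, 0, 0, 0, 0],
])

```text
time_s: 34.8
position: [0.516, -0.1173, 0.2055]
orientation: [[-0.992, 0.077, 0.101], [0.076, 0.997, -0.008], [-0.101, 0.0, -0.995]]
contact_force: [0.8, -0.6, 0.3]
gripper_width: 0.571
grip_force: 0.0
```

Call:
send_rows([
  [-1, 0, 0, -40, 0, 0, 0],
  [-1, 0, 0, -40, 0, 0, 0],
  [-1, 0, 0, -20, 0, 0, 0],
  [-1, 0, 0, 0, 0, 0, 0],
  [-1, 0, 0, 0, 0, 0, 0],
])

```text
time_s: 35.3
position: [0.516, -0.1194, 0.1062]
orientation: [[-0.992, 0.077, 0.1], [0.076, 0.997, -0.008], [-0.101, -0.0, -0.995]]
contact_force: [-0.1, -0.1, 0.3]
gripper_width: 0.12
grip_force: 0.0
```

Run:
```python
from h import *
o=get_obs(); print(o['position'],o['orientation'],o['gripper_width'])
H=np.array([358.6,-24.6]);ex=np.array([np.cos(.078),-np.sin(.078)]);ey=np.array([-ex[1],ex[0]])
d=o['position'][:2]*1000-H; print('s,y',d@ex/np.cos(.1),d@ey,'height above face',o['position'][2]*1000-20-d@ex*np.tan(.1))
```

```text
[ 0.51603784 -0.11941869  0.106164  ] [[-9.91994139e-01  7.65491868e-02  1.00438291e-01]
 [ 7.61213019e-02  9.97065733e-01 -8.09139423e-03]
 [-1.00762968e-01 -3.81122194e-04 -9.94910387e-01]] 0.12032641007650519
s,y 165.1726899552938 -82.26269316212876 height above face 69.67425054531863
```

Call:
send_rows([
  [-1, 0, -5, -20, 0, 0, 0],
  [-1, 0, 0, -20, 0, 0, 0],
  [-1, 0, 0, -10, 0, 0, 0],
  [-1, 0, 0, 0, 0, 0, 0],
  [-1, 0, 0, 0, 0, 0, 0],
])

```text
time_s: 35.8
position: [0.5164, -0.1251, 0.0565]
orientation: [[-0.992, 0.077, 0.101], [0.077, 0.997, -0.009], [-0.102, -0.001, -0.995]]
contact_force: [0.2, 0.2, 0.1]
gripper_width: 0.007
grip_force: 0.0
```

Call:
send_rows([
  [-1, 4, -0.3, 0.4, 0, 0, 0],
  [-1, 4, -0.3, 0.4, 0, 0, 0],
  [-1, 4, -0.3, 0.4, 0, 0, 0],
  [-1, 2, -0.2, 0.2, 0, 0, 0],
  [-1, 0, 0, 0, 0, 0, 0],
])

```text
time_s: 36.3
position: [0.5301, -0.1261, 0.0568]
orientation: [[-0.992, 0.077, 0.1], [0.077, 0.997, -0.008], [-0.1, -0.0, -0.995]]
contact_force: [0.6, -0.6, -0.3]
gripper_width: 0.005
grip_force: 0.0
```

Call:
send_rows([
  [-1, 2, -0.2, 0.2, 0, 0, 0],
  [-1, 2, -0.2, 0.2, 0, 0, 0],
  [-1, 2, -0.2, 0.2, 0, 0, 0],
  [-1, 0, 0, 0, 0, 0, 0],
  [-1, 0, 0, 0, 0, 0, 0],
])

```text
time_s: 36.8
position: [0.536, -0.1267, 0.0574]
orientation: [[-0.992, 0.077, 0.1], [0.077, 0.997, -0.008], [-0.101, -0.0, -0.995]]
contact_force: [0.6, -0.9, -0.5]
gripper_width: 0.002
grip_force: 0.0
```

Call:
send_rows([
  [-1, 2, -0.2, 0.2, 0, 0, 0],
  [-1, 2, -0.2, 0.2, 0, 0, 0],
  [-1, 0, 0, 0, 0, 0, 0],
  [-1, 0, 0, 0, 0, 0, 0],
  [-1, 0, 0, 0, 0, 0, 0],
])

```text
time_s: 37.3
position: [0.5399, -0.1271, 0.0577]
orientation: [[-0.992, 0.077, 0.1], [0.077, 0.997, -0.008], [-0.1, -0.0, -0.995]]
contact_force: [-0.3, 0.6, 0.0]
gripper_width: 0.003
grip_force: 0.0
```

Call:
send_rows([
  [-1, 2, -0.2, 0.2, 0, 0, 0],
  [-1, 2, -0.2, 0.2, 0, 0, 0],
  [-1, 1, -0.1, 0.1, 0, 0, 0],
  [-1, 0, 0, 0, 0, 0, 0],
  [-1, 0, 0, 0, 0, 0, 0],
])

```text
time_s: 37.8
position: [0.5426, -0.1272, 0.0579]
orientation: [[-0.993, 0.077, 0.094], [0.077, 0.997, -0.007], [-0.094, 0.001, -0.996]]
contact_force: [-18.2, -0.4, 10.0]
gripper_width: 0.005
grip_force: 8.4
```

Call:
send_rows([
  [-1, 1, -0.1, 0.1, 0, 0, 0],
  [-1, 1, -0.1, 0.1, 0, 0, 0],
  [-1, 1, -0.1, 0.1, 0, 0, 0],
  [-1, 0, 0, 0, 0, 0, 0],
  [-1, 0, 0, 0, 0, 0, 0],
])

```text
time_s: 38.3
position: [0.5425, -0.1272, 0.0578]
orientation: [[-0.993, 0.076, 0.086], [0.076, 0.997, -0.005], [-0.086, 0.002, -0.996]]
contact_force: [-40.7, -1.0, 22.7]
gripper_width: 0.008
grip_force: 18.7
```

Call:
send_rows([
  [-1, -10, 0.8, -1, 0, 0, 0],
  [-1, -20, 0, 10, 0, 0, 0],
  [-1, -10, 0, 40, 0, 0, 0],
  [-1, -20, 0, 45, 0, 0, 0],
  [-1, -40, 0, 20, 0.008, 0.1, 0],
])

```text
time_s: 38.8
position: [0.448, -0.1275, 0.1759]
orientation: [[-0.997, 0.077, 0.004], [0.077, 0.997, -0.003], [-0.004, -0.002, -1.0]]
contact_force: [-0.3, 0.4, -0.1]
gripper_width: 0.008
grip_force: 0.0
```

Call:
send_rows([
  [-1, -35, -25, 0, 0, 0, 0],
  [-1, -20, -35, 0, 0, 0, 0],
  [-1, 0, -45, 0, 0, 0, 0],
  [-1, 0, -45, 0, 0, 0, 0],
  [-1, 0, 0, 0, 0, 0, 0],
])

```text
time_s: 39.3
position: [0.3926, -0.2814, 0.1726]
orientation: [[-0.997, 0.081, 0.001], [0.081, 0.997, -0.002], [-0.001, -0.002, -1.0]]
contact_force: [-0.1, -0.0, -1.3]
gripper_width: 0.005
grip_force: 0.0
```

Run:
```python
from h import *
c=capture('top'); f=cv2.cvtColor(c['frame'],cv2.COLOR_RGB2BGR)
cv2.imwrite('pics/a7.png',cv2.resize(f[115:215,280:410],None,fx=6,fy=6,interpolation=2))
o=get_obs(); print(o['position'],o['contact_force'])
```

```text
[ 0.39256423 -0.27895962  0.17230588] [ 0.51185814  0.30427036 -0.10339349]
```

View pics/a7.png

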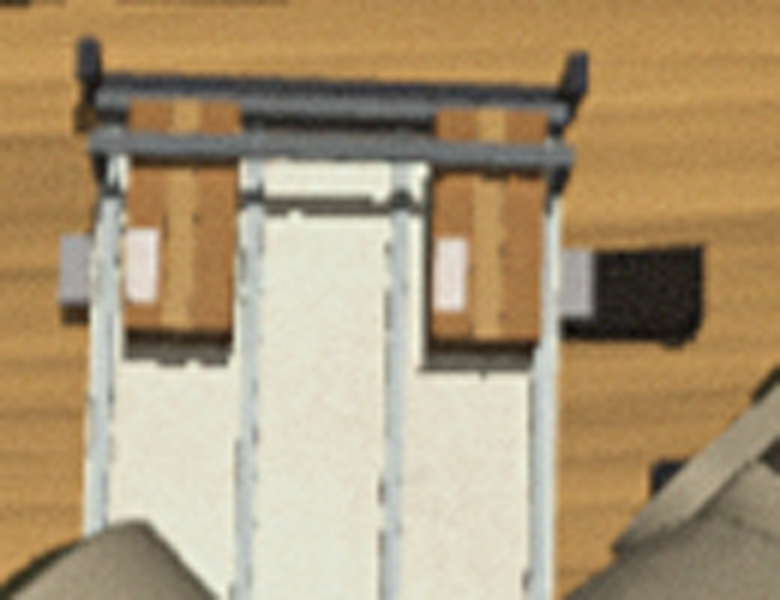

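The right carton is now home: its near edge at v=342 matches the left carton's 333 once the ramp's yaw is allowed for. The wedge has not moved (end at u=704).

```bash
python3 -c "
from h import *
print(sign_off())"
```

```text
the job is handed in; nothing more can be done
None
```

I handed the job in: the wedge is jammed under the right lug with the ramp raised, and both cartons rest against the top stop in the outer lanes; the right one had stopped about 13 mm short and needed a second push, which briefly read about 41 N along x (47 N in all) at the wrist against the stop.

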